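Salt from the right bin to the breakfast board

ROBOT

A 6-joint arm with a two-finger parallel gripper is mounted at the origin on a cart in front of the work surface, level with it; the furniture and walls round the work are solid. World frame = base frame: x ahead of the robot, y to its left, z up, the work surface at z = 0. Lengths are in mm, angles in rad, forces in N, time in s.
With the tool pointing down it reaches from about 275 to 975 mm from the base axis. Payload 8.4 kg.
Tool frame: the origin (TCP) lies midway between the tips of the shut fingers; the grasp point (between the pads) lies 19 mm behind it; z points along the fingers, y is the line along which they close (so a half turn about z gives the same grasp; the last joint's range is limited). The gripper opens to 92 mm and grips with 3 to 60 N. Pads are 20 mm wide; open, the fingers measure 128 mm over their backs; the gripper's body (75 mm by 189 mm) begins 69 mm behind the grasp point.
Start: joints at [-1.207, 0.353, 1.633, -0, 1.155, -0.002], TCP at [223.559, -583.652, 214.583] pointing down, gripper open.
Joint ranges: [-2.63, 2.63], [-0.92, 2.1], [0.06, 2.66], [-1.3, 4.44], [0, 2.69], [-3.02, 3.02]. Speed limits (rad/s): [2.22, 2.22, 2.79, 3.14, 3.14, 3.14].

INTERFACE

Orientations are given as a 3x3 rotation matrix whose columns are the frame's x, y, z axes.
In Python, from workcell import manip gives the robot as it stands.
- The arm moves only by the tool move_arm, never from a script. Its argument "series" is a list of rows, each a list of 7 numbers: the shift along the tool's x, y, z in m, then the turn, a rotation vector about the tool's x, y, z in rad, then the closure, from 0 (fully open) to 1 (shut). In form: [[dx, dy, dz, ax, ay, az, grip], ...]. A call has 1 to 12 rows; each row is the pose to reach, as a shift and turn from the pose commanded when the call began, along the tool's axes at that moment; what a row does not reach only later rows make up. A row lasts 1/12 s, in which the tool goes at most 41.7 mm and 7.16 degrees, less where a joint would pass 70% of its speed; a pose out of reach is approached as far as the arm can. A call with a gripper value outside its range is refused whole. The fingers move at their own pace and stop on an object; "force" is the grip in N (left out, the last holds). Time passes only in rows, so rows that repeat a pose let the fingers close. It gives the time, the measured TCP pose, the force, the opening and the grip force at its end, in the units of the state.
- manip.observe(): the state, without advancing time (a new reading comes with each control period).
- manip.read_camera(name): name is "scene" or "side" or "wrist"; returns the picture (400x640x3 uint8, red, green, blue); there is no depth.
- manip.camera_params(name): a dict with "fx", "fy", "cx", "cy" (pixels), "D" ([k1, k2, p1, p2, k3] as OpenCV has them; the pictures are not rectified), "camera_from_world" (4x4, takes a point from world to camera coordinates). Camera axes: x right, y down, z forward; pixel columns grow to the right and rows downward; lengths in mm; the calibration is good to about 2 mm. A picture is of the moment at which its call begins: read the wrist's pose just before it. camera_params takes no time and is no camera call; for the wrist camera it gives the pose at the moment of the call.
- manip.close_job(): hands the job in; it is judged then, once.
The state is a dict: "time": time; "joints": joint angles; "qvel": joint speeds; "tau": joint torques, N m; "position": TCP position; "orientation": TCP orientation; "wrist_force": force on the tool from outside, world axes, zero at the start; "wrist_torque": the same for the moment, N m; "gripper_width": finger opening in mm; "finger_force": force on a finger pad.
Only numpy, scipy, OpenCV 4.12 (cv2) and the standard library are available. Lean on these libraries where they do the work, as an engineer would, in place of code of your own. Each camera call takes 0.05 s, during which the arm holds its last target. There are 200 camera calls.

TASK

The salt is in the bin whose lid has the long bar handle: open that lid right up, leaving the other two bins shut, lift the salt shaker out and stand it upright on the free half of the breakfast board beside the cup. Keep the shaker upright and set it down rather than dropping it; leave the cup and the egg timer where they are, and let the opened lid stay open.

Things in the scene. Friction and masses are not known exactly. Their poses are not given: they have to be found in the camera images.
- rack: fixed wooden plank on the worktop, 130 (x) x 340 (y) x 12 mm, carrying the row of three bins; origin at the centre of its underside; its x axis points from the lids' front edges to their hinges (away from the robot), y along the row (to the left), z up
- bin_bar: fixed pale wooden bin whose lid has the long BAR handle; outer 114 (x) x 110 (y) x 108 mm without lid, walls and floor 6 mm, inner space 102 x 98 mm; origin at the centre of its underside (12 mm above the worktop), axes parallel to the rack's. It holds the salt shaker. The three bins stand 112 mm apart along the row, in any order
- bin_round: the same bin, its lid has a ROUND knob (34 mm across, 34 mm tall); may hold something else
- bin_square: the same bin, its lid has a SQUARE knob (30 x 30 mm, top 39 mm above the bin's rim); may hold something else
- lid_bar_handle (a point): middle of the steel bar handle: a round bar 10 mm thick, 76 mm long, parallel to the row (y) and to the hinge, on two 8 mm posts 62 mm apart; its axis is 28 mm above the lid's upper face (38 mm above the bin's rim) and, seen level, 92 mm in front of the hinge, 22 mm behind the lid's front edge. Turns with the lid
- lid_bar_hinge (a point): middle of the hinge axis of the bar-handled lid, on the far (+x) upper edge of its bin at rim height, parallel to the rack's y axis; does not move. The lid reaches 114 mm from it, is 110 mm wide and 8 mm thick, its upper face 10 mm above the axis when shut
- lid_bar (a joint): angle of the bar-handled lid, rad: 0 shut, grows as the front edge swings up and away from the robot, 1.57 upright, stop at 1.75. The hinge is stiff (2 to 3 N at the handle moves it): the lid stays wherever it is left
- lid_round (a joint): angle of the round-knob lid, rad: 0 shut, opens and behaves likewise
- lid_square (a joint): angle of the square-knob lid, rad: 0 shut, opens and behaves likewise
- salt_shaker: salt shaker, loose, standing upright in the middle of the bar-handled bin (within about 7 mm), about 0.1 kg: round glass body 44 mm across up to 66 mm, above it a grey domed metal top, about 34 mm across, up to 90 mm; origin at the centre of its foot, z up the axis
- board: fixed dark wooden breakfast board on the worktop, 160 (x) x 210 (y) x 12 mm; origin at the centre of its underside, x away from the robot, y to the left, z up. A wall cabinet hangs over the back right of the worktop: from 0.51 m up, beyond x = 0.56 m, right of y = -0.04 m; keep the wrist and forearm clear of it when swinging between rack and board
- board_free (a point): middle of the board's free half, on its upper face, 58 mm from its centre on the -y (right-hand) side
- cup: low patterned cup with a handle, 90 x 118 x 60 mm, loose, standing upright on the board's left half; origin at the middle of its outline, at its foot
- egg_timer: egg timer, 52 mm across, 58 mm tall, loose, on the worktop behind the board (bystander); origin at its foot
Things that resemble listed ones, but are neither listed nor needed, are in the scene too. Leave any red look-alike of the cup alone.

How it is judged:
By the outcome, as a careful person would: the job done as asked, in the order asked, and still so for the second after the job is handed in, with the robot touching nothing.
It also fails if it takes over 69 s, if anything falls off the work surface, if the arm or the gripper's body presses on something with over 40 N, if the wrist force passes 120 N, or if a joint passes its speed limit or range.

## Working session

There is one attempt and no reset: what is moved stays moved. The work goes in short steps, Python scripts to look and compute and a tool call to move; the robot and the scene stay as the last step left them, time stands still between calls to the robot, and variables do not carry over. Pictures are saved under pics/ and viewed, at most 10 in all, crops included, and the job is handed in when it is done.

Besides the shell and the picture viewer there is one more tool, called after ">>>" by a JSON object that holds its "api" and its "payload", one argument or row to a line. move_arm: Moves the arm, as the interface text tells. Its arguments: {"type":"object","properties":{"series":{"type":"array"},"force":{"type":"number"}},"required":["series"]}

```bash
mkdir -p pics; ls
python3 - <<'E'
from workcell import manip
import cv2,numpy as np
np.set_printoptions(precision=3,suppress=True)
for n in("scene","side"):
    im=manip.read_camera(n);cv2.imwrite(f"pics/{n}0.png",im[:,:,::-1])
    p=manip.camera_params(n);print(n,p['fx'],p['fy'],p['cx'],p['cy'],p['D']);print(np.array(p['camera_from_world']))
s=manip.observe();print(s['time'],s['position'],s['orientation'])
E
```

```text
pics
scene 471.47112093179953 471.47112093179953 323.8659124162231 201.99552113960596 [-0.124  0.     0.     0.     0.   ]
[[   0.034   -0.999   -0.     -85.447]
 [  -0.455   -0.016   -0.89   342.431]
 [   0.89     0.031   -0.455 1045.718]
 [   0.       0.       0.       1.   ]]
side 453.40834292612266 453.40834292612266 321.3013363025255 199.86513204510948 [-0.071  0.     0.     0.     0.   ]
[[  -0.619   -0.785    0.003  244.832]
 [  -0.585    0.459   -0.669  403.652]
 [   0.524   -0.416   -0.744 1341.091]
 [   0.       0.       0.       1.   ]]
0.1 [ 223.382 -583.257  213.951] [[ 0.934  0.358 -0.   ]
 [ 0.358 -0.934  0.001]
 [-0.    -0.001 -1.   ]]
```

View pics/scene0.png

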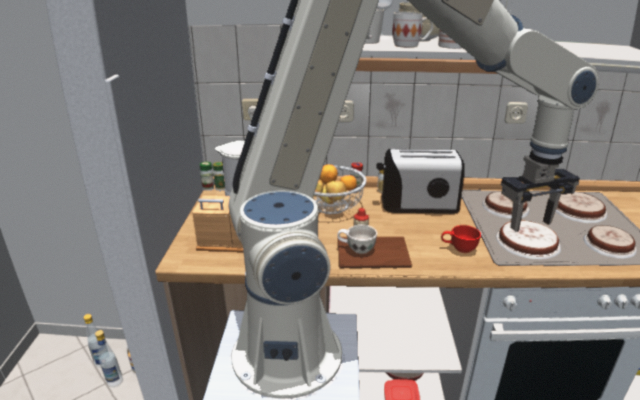

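View pics/side0.png

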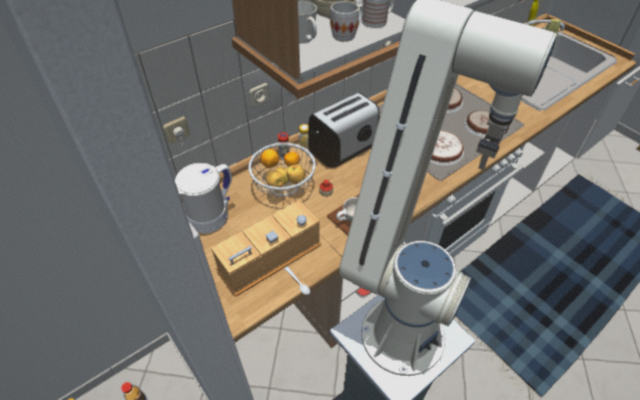

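Scene view: the bar-handled lid is the leftmost bin, handle at about (211,204); the board is at (374,252), with the cup at (360,239) on its left half and a red look-alike cup at (463,239). Side view: bar handle at about (240,255), square knob at (271,237), round knob at (301,220), egg timer at about (326,187). The two candidates that could be mistaken for the bar are those knobs, so I'm checking with a close crop.

Run:
```python
import cv2,numpy as np
a=cv2.imread("pics/side0.png");b=cv2.imread("pics/scene0.png")
A=cv2.resize(a[195:295,205:338],None,fx=6,fy=6,interpolation=2)[:,:798]
A=A[:600]
cv2.imwrite("pics/cropA.png",A)
B=cv2.resize(b[190:265,185:245],None,fx=6,fy=6,interpolation=2)
C=cv2.resize(b[205:280,330:415],None,fx=5,fy=5,interpolation=2);C=cv2.copyMakeBorder(C,0,450-375,0,0,0)
cv2.imwrite("pics/cropB.png",np.hstack([B,C]))
```

```text
(no output)
```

View pics/cropA.png

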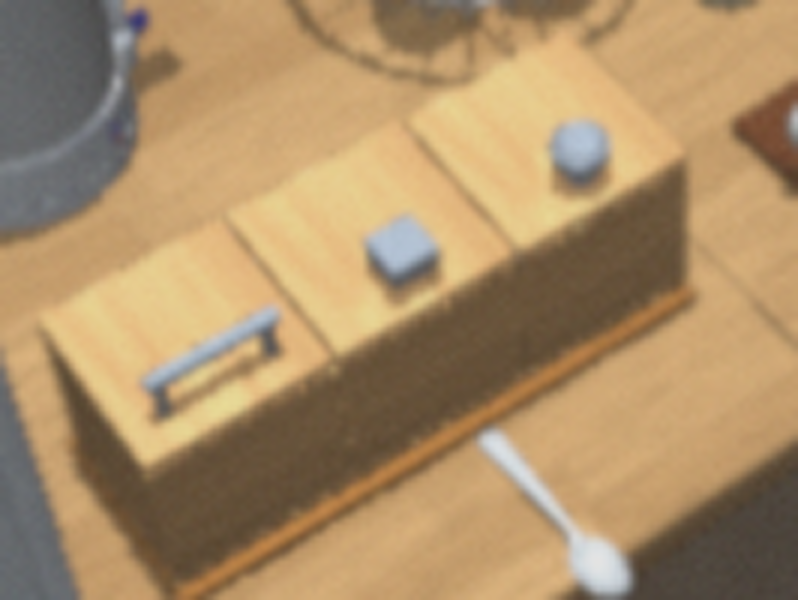

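View pics/cropB.png

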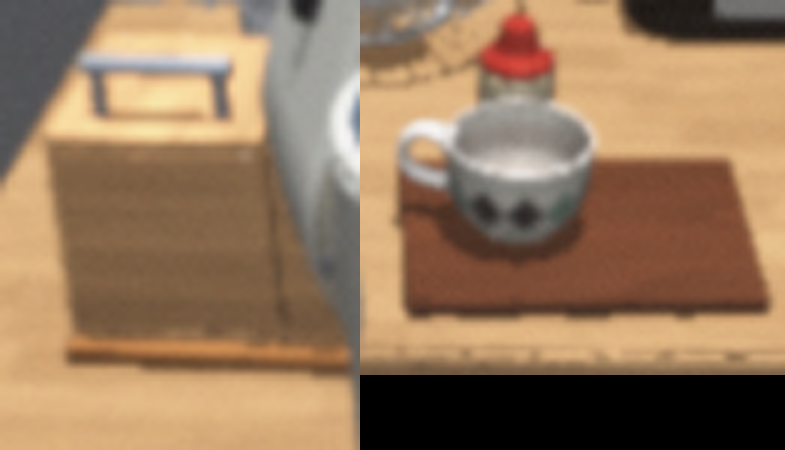

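The side crop confirms it: the long bar is on the leftmost lid, ends at crop (146,383) and (278,316), with the square knob in the middle and the round knob at right. The scene crop shows the bar ends at (80,63) and (230,66), and the board corners clear, with its right half free.

```bash
cat > h.py <<'E'
from workcell import manip
import cv2,numpy as np
np.set_printoptions(precision=3,suppress=True)
def ray(n,uv,p=None):
    p=p or manip.camera_params(n);K=np.array([[p['fx'],0,p['cx']],[0,p['fy'],p['cy']],[0,0,1]])
    u=cv2.undistortPoints(np.array(uv,float).reshape(-1,1,2),K,np.array(p['D'])).reshape(-1,2)
    T=np.array(p['camera_from_world']);R=T[:3,:3];c=-R.T@T[:3,3]
    d=np.c_[u,np.ones(len(u))]@R
    return c,d/np.linalg.norm(d,axis=1)[:,None]
def onz(n,uv,z,p=None):
    c,d=ray(n,uv,p);return c+d*((z-c[2])/d[:,2])[:,None]
def tri(n1,uv1,n2,uv2):
    c1,d1=ray(n1,uv1);c2,d2=ray(n2,uv2);o=[]
    for a,b in zip(d1,d2):
        t=np.linalg.lstsq(np.c_[a,-b],c2-c1,rcond=None)[0];o.append(np.r_[(c1+t[0]*a+c2+t[1]*b)/2,np.linalg.norm(c1+t[0]*a-c2-t[1]*b)])
    return np.array(o)
E
python3 - <<'E'
from h import *
S=lambda l:[(205+x/6-.4,195+y/6-.4) for x,y in l]
C=lambda l:[(185+x/6-.4,190+y/6-.4) for x,y in l]
B=lambda l:[(330+(x-360)/5-.4,205+y/5-.4) for x,y in l]
bs=S([(146,383),(278,316)]);bc=C([(80,63),(230,66)])
print("tri bar",tri("side",bs,"scene",bc))
print("bar z158 side",onz("side",bs,158),"scene",onz("scene",bc,158))
l=onz("side",S([(42,320),(570,38),(685,158),(148,470)]),130);print("lids",l,np.linalg.norm(np.roll(l,-1,0)-l,axis=1))
print("lidscene",onz("scene",C([(48,138),(265,138)]),126))
print("knobs",onz("side",S([(402,240),(580,145)]),157))
b=onz("scene",B([(400,160),(730,160),(768,300),(405,303)]),12);print("board",b,np.linalg.norm(np.roll(b,-1,0)-b,axis=1),b.mean(0))
E
```

```text
tri bar [[453.184 303.682 154.769   1.937]
 [449.114 228.5   154.933   2.115]]
bar z158 side [[451.775 303.648 158.   ]
 [446.126 230.339 158.   ]] scene [[445.42  301.884 158.   ]
 [444.722 226.396 158.   ]]
lids [[538.123 319.429 130.   ]
 [527.024 -10.377 130.   ]
 [418.854  -7.58  130.   ]
 [425.651 322.895 130.   ]] [329.993 108.206 330.544 112.526]
lidscene [[426.448 316.8   126.   ]
 [430.472 208.874 126.   ]]
knobs [[448.272 153.884 157.   ]
 [442.679  44.217 157.   ]]
board [[ 494.62  -111.52    12.   ]
 [ 501.035 -319.099   12.   ]
 [ 346.956 -323.352   12.   ]
 [ 338.137 -115.76    12.   ]] [207.678 154.138 207.779 156.541] [ 420.187 -217.432   12.   ]
```

```bash
cat >> h.py <<'E'
from scipy.spatial.transform import Rotation as Ro
def go(p,ydeg):
    "tool down, tool y at ydeg in world xy"
    s=manip.observe();P=np.array(s['position']);R=np.array(s['orientation'])
    a=np.radians(ydeg);y=np.array([np.cos(a),np.sin(a),0]);z=np.array([0,0,-1.]);G=np.c_[np.cross(y,z),y,z]
    print(np.r_[R.T@(np.array(p)-P)/1000, Ro.from_matrix(R.T@G).as_rotvec()].round(4).tolist())
def st():
    s=manip.observe();print(round(s['time'],2),np.array(s['position']).round(1),'F',np.array(s['wrist_force']).round(1),'w',s['gripper_width'],s['finger_force'],'j',np.array(s['joints']).round(2))
E
python3 -c "
from h import *
st();go([449,266,290],-1.5);go([380,-160,290],-35)"
```

```text
0.1 [ 223.4 -583.3  214. ] F [-0.3 -0.3 -0. ] w 92.20880366252663 0.0 j [-1.21  0.35  1.63 -0.    1.16 -0.  ]
[0.5144, -0.7125, -0.0752, -0.0011, -0.0007, -1.1789]
[0.2976, -0.3393, -0.0756, -0.0012, -0.0004, -0.5942]
```

>>> {"api": "move_arm", "payload": {
  "series": [
    [0.298,-0.339,-0.076,0,0,-0.594,0.5],
    [0.298,-0.339,-0.076,0,0,-0.594,0.5],
    [0.298,-0.339,-0.076,0,0,-0.594,0.5],
    [0.298,-0.339,-0.076,0,0,-0.594,0.5],
    [0.298,-0.339,-0.076,0,0,-0.594,0.5],
    [0.298,-0.339,-0.076,0,0,-0.594,0.5],
    [0.298,-0.339,-0.076,0,0,-0.594,0.5],
    [0.298,-0.339,-0.076,0,0,-0.594,0.5],
    [0.298,-0.339,-0.076,0,0,-0.594,0.5],
    [0.298,-0.339,-0.076,0,0,-0.594,0.5],
    [0.298,-0.339,-0.076,0,0,-0.594,0.5],
    [0.298,-0.339,-0.076,0,0,-0.594,0.5]
  ],
  "force": 10
}}

```text
time: 1.1
position: [382.6, -155.0, 291.7]
orientation: [[0.569, 0.822, 0.002], [0.822, -0.569, 0.002], [0.003, 0.001, -1.0]]
wrist_force: [0.2, -1.0, 0.3]
gripper_width: 45.6
finger_force: 0.0
```

```bash
python3 -c "
from h import *
st();go([449,266,290],-1.5)"
```

```text
1.1 [ 382.6 -155.   291.7] F [ 0.2 -1.   0.3] w 45.62901475356802 0.0 j [-0.39 -0.07  1.96  0.    1.25  0.21]
[0.3838, -0.1851, 0.0027, 0.0018, -0.0025, -0.5795]
```

>>> {"api": "move_arm", "payload": {
  "series": [
    [0.384,-0.185,0.003,0.002,-0.002,-0.58,0.5],
    [0.384,-0.185,0.003,0.002,-0.002,-0.58,0.5],
    [0.384,-0.185,0.003,0.002,-0.002,-0.58,0.5],
    [0.384,-0.185,0.003,0.002,-0.002,-0.58,0.5],
    [0.384,-0.185,0.003,0.002,-0.002,-0.58,0.5],
    [0.384,-0.185,0.003,0.002,-0.002,-0.58,0.5],
    [0.384,-0.185,0.003,0.002,-0.002,-0.58,0.5],
    [0.384,-0.185,0.003,0.002,-0.002,-0.58,0.5],
    [0.384,-0.185,0.003,0.002,-0.002,-0.58,0.5],
    [0.384,-0.185,0.003,0.002,-0.002,-0.58,0.5],
    [0.384,-0.185,0.003,0.002,-0.002,-0.58,0.5],
    [0.384,-0.185,0.003,0.002,-0.002,-0.58,0.5]
  ]
}}

```text
time: 2.1
position: [449.4, 262.3, 286.8]
orientation: [[0.028, 1.0, -0.003], [1.0, -0.028, -0.001], [-0.002, -0.003, -1.0]]
wrist_force: [-0.7, 0.1, 0.6]
gripper_width: 45.7
finger_force: 0.0
```

```bash
python3 -c "
from h import *
p=manip.camera_params('wrist');im=manip.read_camera('wrist')
st();cv2.imwrite('pics/w1.png',im[:,:,::-1])
import json;json.dump({k:np.array(v).tolist() for k,v in p.items()},open('w1.json','w'))"
```

```text
2.15 [449.  260.5 286.8] F [ 0.1 -0.6  0.3] w 46.0391744332146 0.0 j [ 0.52  0.12  1.77 -0.    1.25  0.55]
```

View pics/w1.png

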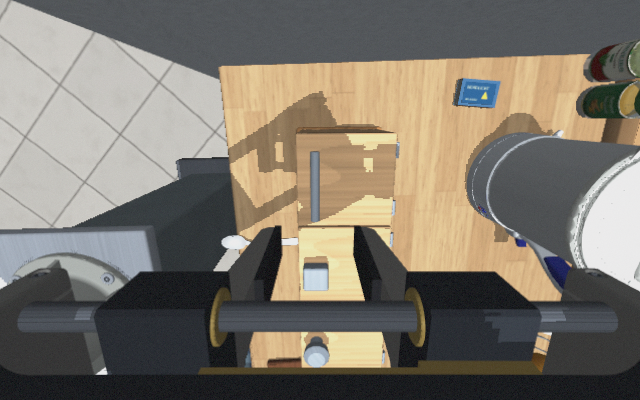

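The wrist view shows the bar at column about 315, rows 152–222, with lid edges at columns 297 (front) and 396 (back). The square and round knobs are lower, at (316,276) and (316,350).

```bash
python3 -c "
from h import *
import json
p=json.load(open('w1.json'))
im=cv2.imread('pics/w1.png');hsv=cv2.cvtColor(im,cv2.COLOR_BGR2HSV)
m=(hsv[...,1]<70).astype(np.uint8);m[:148]=0;m[226:]=0;m[:,:302]=0;m[:,330:]=0
ys,xs=np.nonzero(m);print(xs.min(),xs.max(),ys.min(),ys.max(),[ (r,xs[ys==r].mean().round(1)) for r in (156,187,218)])
print(onz('wrist',[(315,151.5),(315,222)],158,p))
print('lid',onz('wrist',[(297,133),(396,133),(396,226),(297,226)],130,p))
print('knob',onz('wrist',[(316,278)],159,p))
print(ray('wrist',[(320,200)],p)); st()"
```

```text
310 319 151 222 [(156, np.float64(314.5)), (187, np.float64(314.5)), (218, np.float64(315.0))]
[[448.319 304.044 158.   ]
 [446.027 226.513 158.   ]]
lid [[428.493 321.788 130.   ]
 [538.35  318.774 130.   ]
 [543.497 208.346 130.   ]
 [423.354 211.427 130.   ]]
knob [[445.162 157.28  159.   ]]
(array([452.882, 338.41 , 456.968]), array([[-0.002, -0.279, -0.96 ]]))
2.15 [449.  260.5 286.8] F [ 0.1 -0.6  0.3] w 46.0391744332146 0.0 j [ 0.52  0.12  1.77 -0.    1.25  0.55]
```

>>> {"api": "move_arm", "payload": {
  "series": [
    [0.005,-0.002,0.06,0,0,0,0.5],
    [0.005,-0.002,0.09,0,0,0,0.5],
    [0.005,-0.002,0.115,0,0,0,0.5],
    [0.005,-0.002,0.13,0,0,0,0.5],
    [0.005,-0.002,0.138,0,0,0,0.5],
    [0.005,-0.002,0.138,0,0,0,0.5],
    [0.005,-0.002,0.138,0,0,0,0.5]
  ]
}}

```text
time: 2.73
position: [447.7, 264.2, 150.3]
orientation: [[0.032, 0.999, -0.002], [0.999, -0.032, -0.001], [-0.001, -0.002, -1.0]]
wrist_force: [-0.0, 0.4, 0.2]
gripper_width: 46.1
finger_force: 0.0
```

```bash
python3 -c "
from h import *
st();go([447.3,265.3,148],-1.5)"
```

```text
2.73 [447.7 264.2 150.3] F [-0.   0.4  0.2] w 46.09022539992998 0.0 j [0.53 0.27 1.92 0.   0.96 0.56]
[0.0011, -0.0004, 0.0023, -0.002, 0.0012, -0.0059]
```

Close gently on the bar.

>>> {"api": "move_arm", "payload": {
  "series": [
    [0.001,0,0.002,0,0,0,0.8],
    [0.001,0,0.002,0,0,0,0.95],
    [0.001,0,0.002,0,0,0,1],
    [0.001,0,0.002,0,0,0,1],
    [0.001,0,0.002,0,0,0,1],
    [0.001,0,0.002,0,0,0,1]
  ],
  "force": 12
}}

```text
time: 3.23
position: [446.1, 266.2, 147.7]
orientation: [[0.031, 1.0, -0.005], [1.0, -0.031, -0.001], [-0.001, -0.005, -1.0]]
wrist_force: [-0.9, 1.8, 7.3]
gripper_width: 9.3
finger_force: 12.0
```

```bash
python3 -c "
from h import *
st()
s=manip.observe();P=np.array(s['position']);R=np.array(s['orientation'])
for th in (0.1,.2,.3,.4,.5,.6,.7,.8,.9,1.0,1.1,1.2,1.3,1.4,1.5):
    c,n=np.cos(th),np.sin(th); v=np.array([-92*c+38*n,38*c+92*n])-[-92,38]
    print(th,(R.T@np.array([v[0],-.027*v[0],v[1]])).round(1))
"
```

```text
3.23 [446.1 266.2 147.7] F [-0.9  1.8  7.3] w 9.28093604308243 11.985917687416077 j [0.53 0.27 1.92 0.   0.96 0.56]
0.1 [ 0.   4.2 -9. ]
0.2 [  0.    9.3 -17.6]
0.3 [  0.   15.2 -25.6]
0.4 [  0.1  21.9 -32.9]
0.5 [  0.1  29.3 -39.6]
0.6 [  0.1  37.3 -45.5]
0.7 [  0.1  45.9 -50.5]
0.8 [  0.2  54.9 -54.7]
0.9 [  0.2  64.3 -58. ]
1.0 [  0.2  74.  -60.3]
1.1 [  0.3  83.9 -61.6]
1.2 [  0.3  93.8 -61.9]
1.3 [  0.4 103.8 -61.3]
1.4 [  0.4 113.6 -59.6]
1.5 [  0.5 123.2 -57. ]
```

>>> {"api": "move_arm", "payload": {
  "series": [
    [0,0.002,-0.0045,0,0,0,1],
    [0,0.004,-0.009,0,0,0,1],
    [0,0.0066,-0.0134,0,0,0,1],
    [0,0.0093,-0.0176,0,0,0,1],
    [0,0.0122,-0.0217,0,0,0,1],
    [0,0.0152,-0.0256,0,0,0,1],
    [0,0.0185,-0.0294,0,0,0,1],
    [0,0.0219,-0.0329,0,0,0,1],
    [0,0.0255,-0.0363,0,0,0,1],
    [0,0.0293,-0.0396,0,0,0,1],
    [0,0.0332,-0.0427,0,0,0,1],
    [0,0.0373,-0.0455,0,0,0,1]
  ]
}}

```text
time: 4.23
position: [482.0, 265.2, 193.8]
orientation: [[0.031, 0.999, -0.008], [1.0, -0.031, -0.001], [-0.001, -0.008, -1.0]]
wrist_force: [-13.3, 1.0, 12.3]
gripper_width: 9.3
finger_force: 12.0
```

```bash
python3 -c "
from h import *
st()"
```

```text
4.23 [482.  265.2 193.8] F [-13.3   1.   12.3] w 9.293765026573844 12.03208789229393 j [0.5  0.26 1.81 0.   1.08 0.53]
```

>>> {"api": "move_arm", "payload": {
  "series": [
    [0,0.0035,-0.0035,0,0,0,1],
    [0,0.0075,-0.0065,0,0,0,1],
    [0,0.012,-0.009,0,0,0,1],
    [0,0.0165,-0.0112,0,0,0,1],
    [0,0.021,-0.013,0,0,0,1],
    [0,0.026,-0.0145,0,0,0,1],
    [0,0.031,-0.0158,0,0,0,1],
    [0,0.0357,-0.0168,0,0,0,1],
    [0,0.0405,-0.0176,0,0,0,1],
    [0,0.0456,-0.0181,0,0,0,1],
    [0,0.0505,-0.0183,0,0,0,1],
    [0,0.0555,-0.0184,0,0,0,1]
  ]
}}

```text
time: 5.23
position: [540.7, 263.4, 211.3]
orientation: [[0.031, 1.0, -0.002], [1.0, -0.031, -0.001], [-0.001, -0.002, -1.0]]
wrist_force: [-3.3, 2.3, 1.6]
gripper_width: 9.6
finger_force: 12.0
```

```bash
python3 -c "
from h import *
st()
cv2.imwrite('pics/s2.png',cv2.resize(manip.read_camera('side')[150:300,190:340,::-1],None,fx=4,fy=4,interpolation=2))"
```

```text
5.23 [540.7 263.4 211.3] F [-3.3  2.3  1.6] w 9.605216882660402 12.001068592071533 j [0.45 0.32 1.69 0.   1.14 0.48]
```

View pics/s2.png

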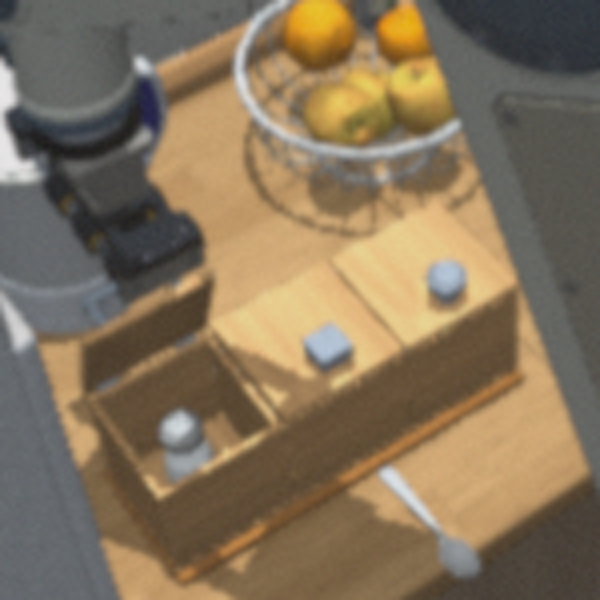

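The side view shows the lid raised well with its bar gripped, the other two lids shut, and the shaker standing in the bin at crop (182,440). Next I release slightly, lift clear, and push the lid up from its underside.

>>> {"api": "move_arm", "payload": {
  "series": [
    [0,0,0,0,0,0,0.85],
    [0,0,0,0,0,0,0.85],
    [0,0,0,0,0,0,0.85],
    [0,0,-0.01,0,0,0,0.85],
    [0,0,-0.03,0,0,0,0.85],
    [0,0,-0.06,0,0,0,0.85],
    [0,0,-0.09,0,0,0,0.9],
    [0,0,-0.09,0,0,0,1],
    [0,-0.04,-0.09,0,0,0,1],
    [0,-0.08,-0.09,0,0,0,1],
    [0,-0.11,-0.09,0,0,0,1],
    [0,-0.11,-0.09,0,0,0,1]
  ]
}}

```text
time: 6.28
position: [425.7, 266.3, 302.0]
orientation: [[0.03, 1.0, -0.004], [1.0, -0.03, -0.001], [-0.002, -0.004, -1.0]]
wrist_force: [1.0, 0.6, -0.3]
gripper_width: 0.6
finger_force: 0.0
```

```bash
python3 -c "
from h import *
st()
go([430,263,185],-1.5)
p=manip.camera_params('wrist');im=manip.read_camera('wrist')
cv2.imwrite('pics/w2.png',im[:,:,::-1])
import json;json.dump({k:np.array(v).tolist() for k,v in p.items()},open('w2.json','w'))"
```

```text
6.28 [425.7 266.3 302. ] F [ 1.   0.6 -0.3] w 0.6065005582426816 0.0 j [0.56 0.08 1.78 0.   1.28 0.58]
[-0.003, 0.0049, 0.117, -0.0042, 0.0016, -0.0035]
```

View pics/w2.png

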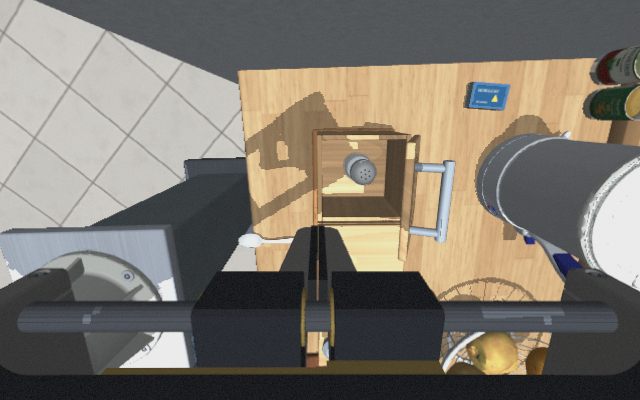

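The wrist view shows the open bin with the shaker's dome at (362,172), upright near the middle, and the lid at about 70°. Now I push the lid from inside.

>>> {"api": "move_arm", "payload": {
  "series": [
    [-0.003,0.0,0.04,0,0,0,1],
    [-0.003,0.0,0.08,0,0,0,1],
    [-0.003,0.005,0.11,0,0,0,1],
    [-0.003,0.03,0.117,0,0,0,1],
    [-0.003,0.055,0.117,0,0,0,1],
    [-0.003,0.064,0.117,0,0,0,1],
    [-0.003,0.07,0.117,0,0,0,1],
    [-0.003,0.076,0.117,0,0,0,1],
    [-0.003,0.082,0.117,0,0,0,1],
    [-0.003,0.088,0.117,0,0,0,1],
    [-0.003,0.094,0.117,0,0,0,1],
    [-0.003,0.098,0.117,0,0,0,1]
  ]
}}

```text
time: 7.33
position: [528.5, 260.8, 184.6]
orientation: [[0.031, 1.0, -0.002], [1.0, -0.031, -0.001], [-0.001, -0.002, -1.0]]
wrist_force: [-1.8, 0.3, 0.3]
gripper_width: 0.5
finger_force: 0.7
```

```bash
python3 -c "
from h import *
import json
st()
p=json.load(open('w2.json'))
print('dome',onz('wrist',[(363,172)],104,p),'foot/body',onz('wrist',[(358,167)],84,p))
print('rim',onz('wrist',[(314,130),(314,224)],120,p))"
```

```text
7.33 [528.5 260.8 184.6] F [-1.8  0.3  0.3] w 0.5175227067772892 0.692988932132721 j [ 0.46  0.33  1.74 -0.    1.07  0.49]
dome [[484.908 271.892 104.   ]] foot/body [[481.028 275.157  84.   ]]
rim [[423.385 327.451 120.   ]
 [419.508 207.877 120.   ]]
```

>>> {"api": "move_arm", "payload": {
  "series": [
    [0,0.003,0,0,0,0,1],
    [0,0.005,0,0,0,0,1],
    [0,0.007,0,0,0,0,1],
    [0,0.007,0,0,0,0,1]
  ]
}}

```text
time: 7.67
position: [535.0, 260.4, 184.1]
orientation: [[0.031, 1.0, -0.003], [1.0, -0.031, -0.001], [-0.001, -0.003, -1.0]]
wrist_force: [0.0, 0.5, -1.5]
gripper_width: 0.6
finger_force: 0.3
```

```bash
python3 -c "
from h import *
st()
cv2.imwrite('pics/s3.png',cv2.resize(manip.read_camera('side')[150:300,190:340,::-1],None,fx=4,fy=4,interpolation=2))"
```

```text
7.67 [535.  260.4 184.1] F [ 0.   0.5 -1.5] w 0.5596845116135161 0.27039098844397813 j [0.45 0.34 1.73 0.   1.08 0.48]
```

View pics/s3.png

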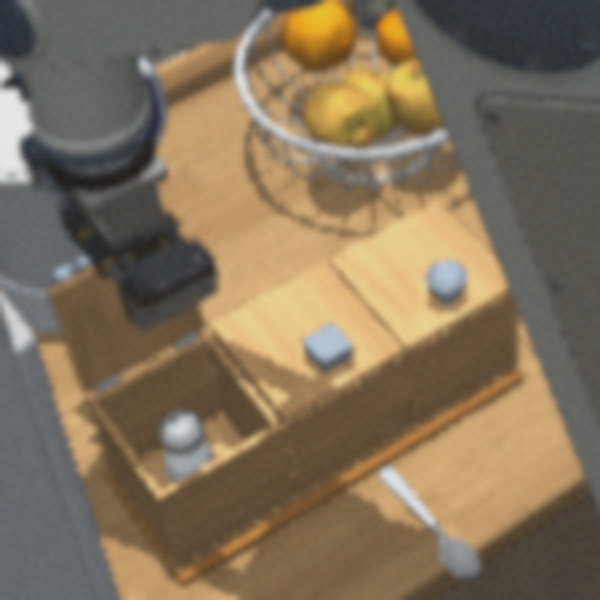

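```bash
python3 -c "
from h import *
c,d=ray('side',[(190+52/4-.4,150+290/4-.4),(190+100/4,150+385/4)])
print(c+d*((319-c[1])/d[:,1])[:,None])
go([445,265,300],-75.5)"
```

```text
[[551.473 319.    243.027]
 [500.421 319.    179.179]]
[0.0017, -0.0904, -0.1156, -0.0012, 0.0028, 1.2868]
```

>>> {"api": "move_arm", "payload": {
  "series": [
    [0,0.003,0,0,0,0,1],
    [0,0.005,0,0,0,0,1],
    [0,0.005,0,0,0,0,1],
    [0,-0.03,-0.0,0,0,0,1],
    [0,-0.065,-0.03,0,0,0,0.8],
    [0,-0.09,-0.07,0,0,0,0.5],
    [0,-0.09,-0.1,0,0,0,0.44],
    [0,-0.09,-0.115,0,0,0,0.44]
  ]
}}

```text
time: 8.38
position: [445.7, 264.2, 304.8]
orientation: [[0.03, 1.0, 0.004], [1.0, -0.03, 0.002], [0.002, 0.004, -1.0]]
wrist_force: [1.0, 1.5, 0.3]
gripper_width: 25.1
finger_force: 0.0
```

>>> {"api": "move_arm", "payload": {
  "series": [
    [0,0,0,0,0,1.29,0.44],
    [0,0,0,0,0,1.29,0.44],
    [0,0,0,0,0,1.29,0.44],
    [0,0,0,0,0,1.29,0.44],
    [0,0,0,0,0,1.29,0.44],
    [0,0,0,0,0,1.29,0.44],
    [0,0,0,0,0,1.29,0.44],
    [0,0,0,0,0,1.29,0.44],
    [0,0,0,0,0,1.29,0.44],
    [0,0,0,0,0,1.29,0.44],
    [0,0,0,0,0,1.29,0.44],
    [0,0,0,0,0,1.29,0.44]
  ]
}}

```text
time: 9.38
position: [445.9, 263.4, 299.9]
orientation: [[0.969, 0.245, -0.001], [0.245, -0.969, -0.001], [-0.001, 0.001, -1.0]]
wrist_force: [0.2, -0.5, -0.2]
gripper_width: 51.5
finger_force: 0.0
```

```bash
python3 -c "
from h import *
st()
p=manip.camera_params('wrist');im=manip.read_camera('wrist')
st()
cv2.imwrite('pics/w3.png',im[:,:,::-1])
import json;json.dump({k:np.array(v).tolist() for k,v in p.items()},open('w3.json','w'))"
```

```text
9.38 [445.9 263.4 299.9] F [ 0.2 -0.5 -0.2] w 51.528525151058744 0.0 j [ 0.53  0.11  1.76 -0.    1.28  1.85]
9.43 [445.8 263.3 299.8] F [-0.1  0.1 -0.8] w 51.435848746732844 0.0 j [ 0.53  0.11  1.76 -0.    1.28  1.85]
```

View pics/w3.png

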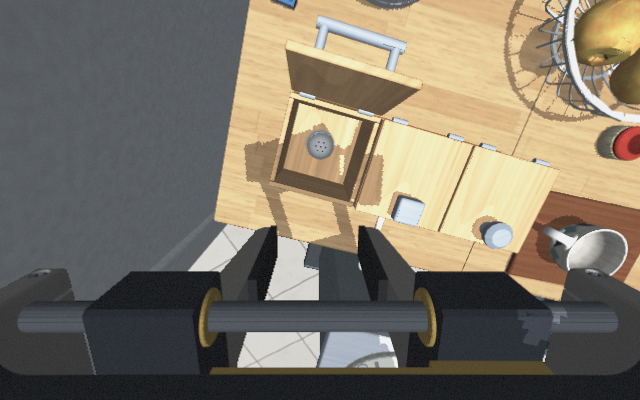

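The wrist view shows the shaker's dome at (320,145), almost under the camera, the bin corners at (292,93), (383,120), (358,208) and (271,183), and the lid edge at (287,42)–(421,82).

```bash
python3 -c "
from h import *
import json
p=json.load(open('w3.json'))
g=cv2.cvtColor(cv2.imread('pics/w3.png'),cv2.COLOR_BGR2HSV)
m=((g[...,1]<60)).astype(np.uint8);m2=np.zeros_like(m);m2[125:168,298:345]=m[125:168,298:345]
n,_,s,c=cv2.connectedComponentsWithStats(m2);print(s[1:],c[1:])
i=1+s[1:,4].argmax();cc=c[i]
print('dome',onz('wrist',[cc],98,p), onz('wrist',[cc],84,p))
print('rim',onz('wrist',[(292,93),(383,120),(358,208),(271,183)],120,p))
c0,d=ray('wrist',[(287,42),(421,82)],p)
for y,k in((319,0),(209,1)): print('lid edge',c0+d[k]*(y-c0[1])/d[k][1])
print('cup', onz('wrist',[(552,240),(627,258),(590,228),(588,278)],72,p))
"
```

```text
[[298 125  15   7  60]
 [306 125  36  35 714]
 [340 134   5  15  40]
 [340 155   4  13  40]] [[304.45  127.433]
 [320.618 143.251]
 [342.85  142.675]
 [341.3   160.425]]
dome [[489.857 269.871  98.   ]] [[488.716 269.403  84.   ]]
rim [[538.617 316.559 120.   ]
 [535.741 206.219 120.   ]
 [424.322 203.984 120.   ]
 [429.101 318.428 120.   ]]
lid edge [569.141 319.    219.472]
lid edge [566.072 209.    225.997]
cup [[ 434.188 -102.197   72.   ]
 [ 434.973 -225.401   72.   ]
 [ 465.509 -147.392   72.   ]
 [ 389.316 -185.297   72.   ]]
```

```bash
python3 -c "
from h import *
import json
p=json.load(open('w3.json'))
im=manip.read_camera('side');g=cv2.cvtColor(im,cv2.COLOR_RGB2HSV)
m=np.zeros((400,640),np.uint8);m[245:272,224:246]=(g[245:272,224:246,1]<60)
ys,xs=np.nonzero(m)
for r in range(250,272): 
    q=xs[ys==r]; print(r,q.min() if len(q) else 0,q.max() if len(q) else 0,end='; ')
print()
for z in (94,98,102): print(z,onz('side',[(235,257)],z),onz('wrist',[(320.3,144.5)],z,p))
# bin rim front/back lines: brightness profile through wrist image
go([489,268.5,150],-91.5)"
```

```text
250 0 0; 251 0 0; 252 233 236; 253 232 238; 254 231 239; 255 230 239; 256 230 239; 257 230 239; 258 230 239; 259 230 240; 260 230 240; 261 231 241; 262 232 242; 263 232 242; 264 231 242; 265 231 242; 266 232 240; 267 232 238; 268 232 237; 269 232 235; 270 0 0; 271 0 0; 
94 [[488.993 270.739  94.   ]] [[487.889 269.74   94.   ]]
98 [[486.252 271.742  98.   ]] [[488.232 269.873  98.   ]]
102 [[483.511 272.744 102.   ]] [[488.576 270.007 102.   ]]
[0.0435, 0.0057, 0.1497, 0.0008, 0.0016, 0.2779]
```

>>> {"api": "move_arm", "payload": {
  "series": [
    [0.0425,0.0045,0.0,0,0,0.278,0.54],
    [0.0425,0.0045,0.03,0,0,0.278,0.54],
    [0.0425,0.0045,0.06,0,0,0.278,0.54],
    [0.0425,0.0045,0.09,0,0,0.278,0.54],
    [0.0425,0.0045,0.12,0,0,0.278,0.54],
    [0.0425,0.0045,0.145,0,0,0.278,0.54],
    [0.0425,0.0045,0.15,0,0,0.278,0.54],
    [0.0425,0.0045,0.15,0,0,0.278,0.54],
    [0.0425,0.0045,0.15,0,0,0.278,0.54]
  ]
}}

```text
time: 10.23
position: [487.9, 269.6, 150.4]
orientation: [[1.0, -0.027, -0.002], [-0.027, -1.0, -0.001], [-0.002, 0.001, -1.0]]
wrist_force: [-0.4, 0.5, 0.3]
gripper_width: 42.4
finger_force: 0.0
```

```bash
python3 -c "
from h import *
st()
go([488,269.5,87],-91.5)"
```

```text
10.23 [487.9 269.6 150.4] F [-0.4  0.5  0.3] w 42.374971495325006 0.0 j [0.5  0.32 1.84 0.   0.98 2.1 ]
[0.0002, 0.0, 0.0634, 0.0009, 0.0015, -0.0013]
```

>>> {"api": "move_arm", "payload": {
  "series": [
    [0,0,0.012,0,0,0,0.54],
    [0,0,0.022,0,0,0,0.54],
    [0,0,0.032,0,0,0,0.54],
    [0,0,0.042,0,0,0,0.54],
    [0,0,0.05,0,0,0,0.54],
    [0,0,0.056,0,0,0,0.54],
    [0,0,0.06,0,0,0,0.54],
    [0,0,0.062,0,0,0,0.54],
    [0,0,0.062,0,0,0,0.54]
  ]
}}

```text
time: 10.98
position: [486.9, 269.1, 86.9]
orientation: [[1.0, -0.028, -0.003], [-0.028, -1.0, -0.002], [-0.003, 0.002, -1.0]]
wrist_force: [-0.7, -0.7, 0.4]
gripper_width: 41.8
finger_force: 0.0
```

```bash
python3 -c "
from h import *
st()"
```

```text
10.98 [486.9 269.1  86.9] F [-0.7 -0.7  0.4] w 41.80805826610398 0.0 j [0.5  0.41 1.88 0.   0.86 2.1 ]
```

No contact on the way down. Now I close on the dome.

>>> {"api": "move_arm", "payload": {
  "series": [
    [0.001,0,0,0,0,0,0.6],
    [0.001,0,0,0,0,0,0.7],
    [0.001,0,0,0,0,0,0.8],
    [0.001,0,0,0,0,0,0.8],
    [0.001,0,0,0,0,0,0.8],
    [0.001,0,0,0,0,0,0.8]
  ],
  "force": 15
}}

```text
time: 11.48
position: [488.4, 269.4, 87.8]
orientation: [[1.0, -0.028, -0.002], [-0.028, -1.0, -0.001], [-0.002, 0.001, -1.0]]
wrist_force: [0.3, 0.3, 2.8]
gripper_width: 33.0
finger_force: 15.0
```

```bash
python3 -c "
from h import *
st()"
```

```text
11.48 [488.4 269.4  87.8] F [0.3 0.3 2.8] w 32.961772309247905 15.000192211009562 j [0.5  0.41 1.88 0.   0.86 2.1 ]
```

>>> {"api": "move_arm", "payload": {
  "series": [
    [0,0,-0.006,0,0,0,0.8],
    [0,0,-0.014,0,0,0,0.8],
    [0,0,-0.024,0,0,0,0.8],
    [0,0,-0.036,0,0,0,0.8],
    [0,0,-0.05,0,0,0,0.8],
    [0,0,-0.066,0,0,0,0.8],
    [0,0,-0.085,0,0,0,0.8],
    [0,0,-0.105,0,0,0,0.8],
    [0,0,-0.125,0,0,0,0.8],
    [0,0,-0.145,0,0,0,0.8],
    [0,0,-0.16,0,0,0,0.8],
    [0,0,-0.17,0,0,0,0.8]
  ]
}}

```text
time: 12.48
position: [489.0, 269.7, 260.5]
orientation: [[1.0, -0.028, 0.0], [-0.028, -1.0, 0.0], [0.0, -0.0, -1.0]]
wrist_force: [1.0, 0.4, -1.0]
gripper_width: 32.4
finger_force: 15.0
```

```bash
python3 -c "
from h import *
st()
go([400,-10,265],-120); go([421,-275,265],-139)"
```

```text
12.48 [489.  269.7 260.5] F [ 1.   0.4 -1. ] w 32.38850530702866 14.999823417747393 j [0.5  0.21 1.73 0.   1.21 2.1 ]
[-0.0811, 0.2821, -0.0046, -0.0004, -0.0002, 0.4954]
[-0.0527, 0.5464, -0.0047, -0.0004, -0.0002, 0.827]
```

>>> {"api": "move_arm", "payload": {
  "series": [
    [-0.001,0.01,0,0,0,0.03,0.8],
    [-0.0025,0.025,0,0,0,0.07,0.8],
    [-0.004,0.045,-0.002,0,0,0.125,0.8],
    [-0.006,0.068,-0.004,0,0,0.19,0.8],
    [-0.009,0.092,-0.004,0,0,0.255,0.8],
    [-0.011,0.117,-0.004,0,0,0.325,0.8],
    [-0.0135,0.142,-0.004,0,0,0.395,0.8],
    [-0.016,0.167,-0.004,0,0,0.465,0.8],
    [-0.0185,0.192,-0.004,0,0,0.535,0.8],
    [-0.021,0.217,-0.004,0,0,0.605,0.8],
    [-0.0235,0.242,-0.004,0,0,0.675,0.8],
    [-0.026,0.267,-0.004,0,0,0.74,0.8]
  ]
}}

```text
time: 13.48
position: [452.9, 1.1, 260.5]
orientation: [[0.715, -0.699, -0.005], [-0.699, -0.715, -0.002], [-0.002, 0.005, -1.0]]
wrist_force: [0.6, -0.5, -1.9]
gripper_width: 32.3
finger_force: 15.0
```

```bash
python3 -c "
from h import *
st()
go([421,-275,265],-175)"
```

```text
13.48 [452.9   1.1 260.5] F [ 0.6 -0.5 -1.9] w 32.30522000263416 14.998712871456519 j [ 0.    0.03  1.93 -0.    1.19  2.35]
[0.1703, 0.2196, -0.0039, 0.0053, 0.0007, 0.709]
```

>>> {"api": "move_arm", "payload": {
  "series": [
    [0.015,0.02,0,0,0,0.06,0.8],
    [0.031,0.04,0,0,0,0.13,0.8],
    [0.046,0.059,0,0,0,0.19,0.8],
    [0.061,0.079,0,0,0,0.255,0.8],
    [0.077,0.099,0,0,0,0.32,0.8],
    [0.092,0.119,0,0,0,0.383,0.8],
    [0.107,0.138,0,0,0,0.447,0.8],
    [0.123,0.158,0,0,0,0.51,0.8],
    [0.138,0.178,0,0,0,0.574,0.8],
    [0.152,0.196,0,0,0,0.63,0.8],
    [0.163,0.211,0,0,0,0.68,0.8],
    [0.17,0.22,0,0,0,0.709,0.8]
  ]
}}

```text
time: 14.48
position: [422.1, -274.9, 260.9]
orientation: [[0.087, -0.996, -0.005], [-0.996, -0.087, -0.001], [0.0, 0.005, -1.0]]
wrist_force: [0.3, 0.1, -1.9]
gripper_width: 32.4
finger_force: 15.0
```

```bash
python3 -c "
from h import *
manip.read_camera('scene');manip.read_camera('scene')
im=manip.read_camera('scene');st()
go([421.5,-275,100],-175)
a=cv2.resize(im[170:290,300:430,::-1],None,fx=4,fy=4,interpolation=2)
im=manip.read_camera('wrist');b=cv2.resize(im[:,:,::-1],None,fx=.4,fy=.4)
b=cv2.copyMakeBorder(b,0,480-160,0,0,0)
cv2.imwrite('pics/c1.png',np.hstack([a,b]))"
```

```text
14.63 [ 423.2 -273.2  261.4] F [-1.   0.4 -0.7] w 32.63514122554802 14.99994617770426 j [-0.57  0.12  1.83 -0.    1.19  2.48]
[0.0017, 0.0012, 0.1614, 0.0039, 0.0003, 0.0045]
```

View pics/c1.png

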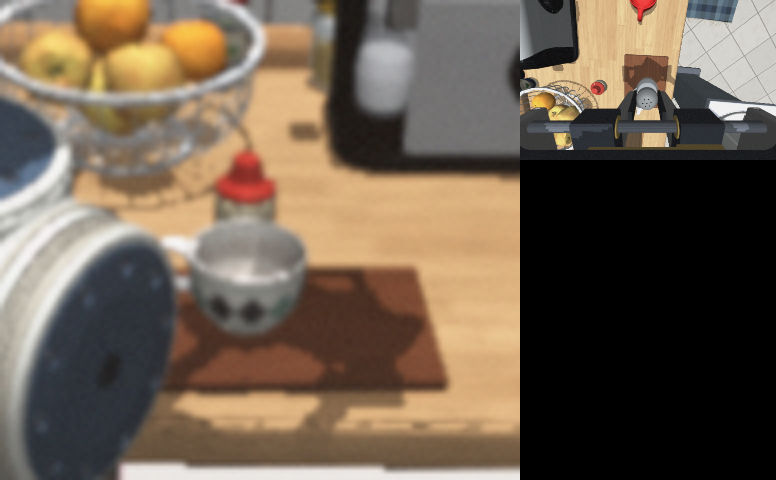

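View shows the shaker held upright (wrist inset, at about (648,98)), with the board's right half free and the cup in place. Now I lower it.

>>> {"api": "move_arm", "payload": {
  "series": [
    [0.0015,0.001,0.015,0,0,0,0.8],
    [0.0015,0.001,0.035,0,0,0,0.8],
    [0.0015,0.001,0.06,0,0,0,0.8],
    [0.0015,0.001,0.085,0,0,0,0.8],
    [0.0015,0.001,0.11,0,0,0,0.8],
    [0.0015,0.001,0.13,0,0,0,0.8],
    [0.0015,0.001,0.145,0,0,0,0.8],
    [0.0015,0.001,0.156,0,0,0,0.8],
    [0.0015,0.001,0.163,0,0,0,0.8],
    [0.0015,0.001,0.167,0,0,0,0.8],
    [0.0015,0.001,0.169,0,0,0,0.8],
    [0.0015,0.001,0.169,0,0,0,0.8]
  ]
}}

```text
time: 15.68
position: [423.3, -274.9, 93.5]
orientation: [[0.094, -0.996, -0.002], [-0.996, -0.094, -0.001], [0.001, 0.002, -1.0]]
wrist_force: [0.2, 0.6, -1.1]
gripper_width: 32.5
finger_force: 15.0
```

```bash
python3 -c "
from h import *
st()
go([421.5,-275,82],-175)
manip.read_camera('side');st()"
```

```text
15.68 [ 423.3 -274.9   93.5] F [ 0.2  0.6 -1.1] w 32.503563223685255 14.99983892426826 j [-0.58  0.33  1.99 -0.    0.82  2.47]
[-0.0001, 0.0018, 0.0115, 0.0023, -0.0012, 0.0067]
15.73 [ 423.5 -275.    93.7] F [-0.3  0.1 -1.7] w 32.76140374031429 14.999818776268512 j [-0.58  0.33  1.99 -0.    0.82  2.47]
```

>>> {"api": "move_arm", "payload": {
  "series": [
    [0,0.0015,0.003,0,0,0,0.8],
    [0,0.0015,0.005,0,0,0,0.8],
    [0,0.0015,0.007,0,0,0,0.8],
    [0,0.0015,0.009,0,0,0,0.8],
    [0,0.0015,0.01,0,0,0,0.8],
    [0,0.0015,0.01,0,0,0,0.8]
  ]
}}

```text
time: 16.23
position: [421.4, -275.0, 83.0]
orientation: [[0.093, -0.996, -0.003], [-0.996, -0.093, -0.001], [0.001, 0.003, -1.0]]
wrist_force: [-0.6, -0.0, -1.5]
gripper_width: 32.3
finger_force: 15.0
```

>>> {"api": "move_arm", "payload": {
  "series": [
    [0,0,0.001,0,0,0,0.8],
    [0,0,0.002,0,0,0,0.8],
    [0,0,0.002,0,0,0,0.8]
  ]
}}

```text
time: 16.48
position: [421.9, -275.4, 81.7]
orientation: [[0.094, -0.996, -0.002], [-0.996, -0.094, -0.002], [0.002, 0.002, -1.0]]
wrist_force: [-0.5, 0.5, 4.0]
gripper_width: 32.5
finger_force: 15.0
```

The shaker has touched down (+4 N). I release slowly and rise.

>>> {"api": "move_arm", "payload": {
  "series": [
    [0,0,0,0,0,0,0.64],
    [0,0,0,0,0,0,0.6],
    [0,0,0,0,0,0,0.55],
    [0,0,0,0,0,0,0.45],
    [0,0,0,0,0,0,0.45],
    [0,0,0,0,0,0,0.45],
    [0,0,-0.01,0,0,0,0.45],
    [0,0,-0.03,0,0,0,0.45],
    [0,0,-0.06,0,0,0,0.45],
    [0,0,-0.1,0,0,0,0.45],
    [0,0,-0.14,0,0,0,0.45],
    [0,0,-0.17,0,0,0,0.45]
  ],
  "force": 5
}}

```text
time: 17.48
position: [422.3, -275.1, 255.2]
orientation: [[0.093, -0.996, -0.0], [-0.996, -0.093, -0.003], [0.003, 0.0, -1.0]]
wrist_force: [0.8, 0.2, 0.1]
gripper_width: 50.2
finger_force: 0.0
```

```bash
python3 -c "
from h import *
st()
im=manip.read_camera('scene')
g=cv2.cvtColor(im,cv2.COLOR_RGB2HSV)
m=np.zeros((400,640),np.uint8);m[205:262,372:412]=g[205:262,372:412,1]<70
n,_,s,c=cv2.connectedComponentsWithStats(m);print([(a.tolist(),b.round(1)) for a,b in zip(s[1:],c[1:]) if a[4]>15])
p=manip.camera_params('scene');K=np.array([[p['fx'],0,p['cx']],[0,p['fy'],p['cy']],[0,0,1]]);T=np.array(p['camera_from_world'])
f=lambda P:cv2.projectPoints(np.array(P,float),cv2.Rodrigues(T[:3,:3])[0],T[:3,3],K,np.array(p['D']))[0].reshape(-1,2)
print('expected foot/top',f([[421.7,-275.2,12],[421.7,-275.2,102]]))
a=cv2.imread('pics/scene0.png')[:,:,::-1]
d=np.abs(im.astype(int)-a).sum(2)
print('cup diff',d[222:252,338:374].mean(), 'timer',d[207:224,352:370].mean())"
```

```text
17.48 [ 422.3 -275.1  255.2] F [0.8 0.2 0.1] w 50.17861880218973 0.0 j [-0.58  0.12  1.84 -0.    1.18  2.47]
[([390, 205, 22, 7, 119], array([401.7, 207.8])), ([385, 224, 15, 30, 344], array([392.6, 239.2])), ([372, 228, 5, 20, 76], array([373.6, 236.8]))]
expected foot/top [[391.996 250.132]
 [394.099 224.045]]
cup diff 28.049074074074074 timer 4.493464052287582
```

```bash
python3 -c "
from h import *
im=manip.read_camera('scene');a=cv2.imread('pics/scene0.png')[:,:,::-1]
for i in (a,im):
    e=cv2.cvtColor(np.ascontiguousarray(i),cv2.COLOR_RGB2HSV)
    m=np.zeros((400,640),np.uint8);m[222:250,335:380]=e[222:250,335:380,1]<70
    n,_,s,c=cv2.connectedComponentsWithStats(m);k=1+s[1:,4].argmax();print(s[k],c[k])
t=a[222:246,345:378];r=cv2.matchTemplate(np.ascontiguousarray(im[212:256,335:388]),np.ascontiguousarray(t),cv2.TM_CCOEFF_NORMED);print(cv2.minMaxLoc(r),'expect (10,10)')
st();print(manip.close_job())"
```

```text
[337 222  41  28 778] [359.276 235.974]
[335 222  42  28 913] [355.997 236.757]
(-0.10302814841270447, 0.9591690897941589, (19, 2), (10, 10)) expect (10,10)
17.58 [ 424.5 -276.5  257.4] F [0.4 0.2 0.2] w 50.71834246271002 0.0 j [-0.58  0.12  1.84 -0.    1.17  2.47]
the job is handed in; nothing more can be done
None
```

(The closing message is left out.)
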